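# Set the polisher's speed selector and start it

### The arm

A 6-joint arm with a two-finger parallel gripper is mounted at the origin on the work surface. World frame = base frame: x ahead of the robot, y to its left, z up, the work surface at z = 0. Lengths are in m, angles in degrees, forces in N, time in s.
With the tool pointing down it reaches from about 0.4 to 0.825 m from the base axis. Payload 7 kg.
Tool frame: the origin (TCP) lies on the centre line of the jaws, within the pads' length; the fingertips stand 11 mm ahead of it and the grasp point (between the pads) lies 8 mm behind it; z points along the fingers, y is the line along which they close (so a half turn about z gives the same grasp; the last joint's range is limited). The gripper opens to 88 mm and grips with 3 to 60 N. Pads are 19 mm wide; open, the fingers measure 130 mm over their backs; the gripper's body (78 mm by 193 mm) begins 47 mm behind the grasp point.
Start: joints at [80.048, 20.546, 0.682, 0, -70.136, -16.507], TCP at [0.301, 0.604, 0.2] pointing down, gripper open.
Joint ranges: [-176.03, 176.03], [-82.01, 121.73], [-58.28, 71.71], [-173.87, 95.51], [-174.79, -0.11], [-173.66, 173.66]. Speed limits (degrees/s): [136.94, 136.94, 172.46, 180, 180, 180].

### API

Orientations are given as [roll, pitch, yaw] about the fixed x, y, z axes, in that order (R = Rz(yaw) Ry(pitch) Rx(roll)).
In Python, from plant import r, capture, camera_model, job gives the robot as it stands.
- The arm moves only by the tool drive_tool, never from a script. Its argument "increments" is a list that holds one entry, the list of rows, each a list of 5 numbers: the gripper's target within -1 to 1 (fully open at 1, half-way at 0, shut at -1), then the shift along the tool's x, y, z scaled (see below), then the turn about the tool's z scaled (see below). In form: [[[gripper, tx, ty, tz, roll], ...]]. A call has 1 to 5 rows; each row is the pose to reach, as a shift and turn from the pose commanded when the call began, along the tool's axes at that moment, turning the shorter way round; what a row does not reach only later rows make up. The controller multiplies each number of a shift by 120 mm and each number of a turn by 360 degrees. A row lasts 1/8 s, in which the tool goes at most 62.5 mm and 10.7 degrees, less where a joint would pass 70% of its speed; a pose out of reach is approached as far as the arm can. A call with a number of a shift or a turn outside -1 to 1 is refused whole. A call with a gripper value outside its range is refused whole. The fingers move at their own pace and stop on an object; "squeeze" is the grip in N (left out, the last holds). Time passes only in rows, so rows that repeat a pose let the fingers close. It gives the time, the measured TCP pose, the force, the opening and the grip force at its end, in the units of the state.
- r.get_state(): the state, without advancing time (a new reading comes with each control period).
- capture(name): name is "scene" or "top"; returns the picture (400x640x3 uint8, red, green, blue); there is no depth.
- camera_model(name): a dict with "camera_matrix" (3x3 intrinsics, pixels), "rvec" (rotation vector, rad) and "tvec" (3), from world to camera coordinates, as OpenCV has them. Camera axes: x right, y down, z forward; pixel columns grow to the right and rows downward; lengths in m; the calibration is good to about 2 mm. A picture is of the moment at which its call begins. camera_model takes no time and is no camera call.
- job.close_job(): hands the job in; it is judged then, once.
The state is a dict: "time_s": time; "joints": joint angles; "qd": joint speeds; "joint_torque": joint torques, N m; "tcp_pos": TCP position; "eef_rot": TCP orientation; "contact_force": force on the tool from outside, world axes, zero at the start; "moment": the same for the moment, N m; "gripper_width": finger opening in m; "gripper_force": force on a finger pad.
Only numpy, scipy, OpenCV 4.12 (cv2) and the standard library are available. Lean on these libraries where they do the work, as an engineer would, in place of code of your own. Each camera call takes 0.05 s, during which the arm holds its last target. There are 200 camera calls.

### The job

Set the polisher to speed four, by pushing the lever of the rotary selector round with a fingertip, click by click, until it rests in the fourth speed position after off; then press the flat start button right down with a fingertip and let it come up again. Set the speed before the start button is pressed, never pinch the lever between the fingers, leave the mushroom-headed stop button alone, and leave the other things on the bench where they are.

Things in the scene. Friction and masses are not known exactly. Their poses are not given: they have to be found in the camera images.
- selector (a joint): Angle of the speed selector, rad: 0 = off, growing as the lever turns clockwise seen from above. A spring ball holds it in seven positions, off and speeds 1 to 6, one click = 0.524 rad apart; speed four = 2.094. Pushed past half-way between two positions it snaps on to the next. End stops just beyond off and speed 6. A click takes 0.11 N m (about 2 N near the lever's end). It starts anywhere from off to speed 3.
- selector_axis (a point): On the selector's vertical turning axis, at the top face of its lever, 37 mm above the top of the control box. Under the lever a round black disc 60 mm across, turning with it, rises to 13 mm above the box top; outside that disc the box top is free (only flat printed marks).
- control_box: The grey control box with an aluminium top, 184 x 184 mm, 60 mm high, fixed to the bench; its place and yaw vary. Origin at the centre of its underside, under the selector's axis; off points along its +y, speed 3 along its +x.
- lever_end (a point): Middle of the lever's pointing end, at its top face, 62 mm from the axis. The lever is a black upright bar 12 mm wide and 24 mm high (13 to 37 mm above the box top), with a white line on top of its long, pointing end; its blunt end reaches 18 mm behind the axis. The direction from selector_axis to here is where the selector points.
- mark_off (a point): The round printed dot for off, on the box top, 73 mm from the axis; where the lever points at joint value 0. Clockwise from it follow six printed bars, 30 degrees apart and growing longer and wider, for speeds 1 to 6.
- mark_4 (a point): The printed bar for speed four, on the box top, 73 mm from the axis, 120 degrees clockwise from the off dot.
- start_button (a joint): Travel of the start button, m: 0 = up, 0.006 = fully down. A spring brings it up again; it takes 2 N to start and 5 N to hold fully down.
- start_top (a point): Centre of the top of the flat, round, black start button (34 mm across), which stands 10 mm above a steel collar (56 mm across, its top 50 mm above the bench) on its own grey box, 85 x 85 x 45 mm, to the left or right of the control box. Press straight down.
- stop_button (a joint): Travel of the stop button, m: 0 = up. Not to be pressed.
- stop_top (a point): Centre of the top of the stop button, a mushroom head 62 mm across, standing 35 mm above the collar of an equal grey box on the other side of the control box.
- polish_tin: A bystander, to be left alone: the small round tin of polish, 60 mm across, 45 mm high; origin at the centre of its underside.
- flask: A bystander, to be left alone: the tall drinking flask, 68 mm across, 210 mm high; origin at the centre of its underside.
- felt_wheel: A bystander, to be left alone: the spare felt wheel lying flat, 84 mm across, 26 mm high; origin at the centre of its underside.
- file_tool: A bystander, to be left alone: the hand tool with a wooden handle lying on the bench, under 35 mm high; origin under its middle, x along its length.
- brush_cup: A bystander, to be left alone: the white cup, 72 mm across, 85 mm high; origin at the centre of its underside.
- shell_blank: A bystander, to be left alone: the round shell blank, 60 mm across, 9 mm high; origin at the centre of its underside.
- pearl_block: A bystander, to be left alone: the small shell block, 50 x 30 x 22 mm; origin at the centre of its underside.

How it is judged (in metres and radians):
On the way, in this order (a step that is already met when the one before it is completed fails the run):
1. the selector rests in the speed-four position (value of joint selector between 1.9344 and 2.2544 rad and velocity of joint selector between -0.2 and 0.2 rad/s), for 0.3 s.
2. with the selector still on speed four, the start button is pressed down (value of joint selector between 1.9344 and 2.2544 rad and value of joint start_button above 0.0045 m), for 0.05 s.
At the end, for the whole second after the job is handed in: the selector rests within 0.16 rad (9 degrees) of speed four (2.094 rad), after the start button went at least 4.5 mm down and came up again (under 1.5 mm), the stop button is up, all at rest (value of joint selector between 1.9344 and 2.2544 rad and value of joint each of start_button, stop_button below 0.0015 m and velocity of joint selector between -0.1 and 0.1 rad/s); the robot touches nothing.
It fails at once if the start button is pressed (over 3 mm) while the selector is not on speed four (value of joint start_button above 0.003 m and not (value of joint selector between 1.9344 and 2.2544 rad)).
It fails at once if the stop button is pressed (over 2 mm) (value of joint stop_button above 0.002 m).
It fails at once if the lever is pinched: the fingers press on both of its sides at once (over 2 N each) (contact force between the fingers and selector_c13 above 2 N and contact force between the fingers and selector_c14 above 2 N).
It fails at once if another thing on the bench is lifted or shifted by more than 20 mm (distance of any of polish_tin, flask, felt_wheel, file_tool, brush_cup, shell_blank, pearl_block from where it was at the start of the episode above 0.02 m).
It also fails if it takes over 64 s, if anything falls off the work surface, if the arm or the gripper's body presses on something with over 40 N, if the wrist force passes 120 N, or if a joint passes its speed limit or range.

## Working session

There is one attempt and no reset: what is moved stays moved. The work goes in short steps, Python scripts to look and compute and a tool call to move; the robot and the scene stay as the last step left them, time stands still between calls to the robot, and variables do not carry over. Pictures are saved under pics/ and viewed, at most 10 in all, crops included, and the job is handed in when it is done.

Besides the shell and the picture viewer there is one more tool, called after "Call:" as name(argument=value, ...) on one line, values as JSON. drive_tool: Moves the arm, as the interface text tells. Its arguments: {"type":"object","properties":{"increments":{"type":"array"},"squeeze":{"type":"number"}},"required":["increments"]}

```bash
mkdir -p pics; ls
python3 - <<'E'
from plant import r,capture,camera_model
import cv2
for n in("top","scene"):
    cv2.imwrite(f"pics/{n}0.png",capture(n)[:,:,::-1]); m=camera_model(n); print(n,m)
print(r.get_state())
E
```

```text
pics
top {'camera_matrix': array([[398.52705378,   0.        , 322.22213312],
       [  0.        , 398.52705378, 202.49574647],
       [  0.        ,   0.        ,   1.        ]]), 'rvec': array([ 2.16993177, -2.21735975,  0.07852607]), 'tvec': array([-0.00110849,  0.54036457,  0.95597269])}
scene {'camera_matrix': array([[495.77810617,   0.        , 322.63984852],
       [  0.        , 495.77810617, 196.61953354],
       [  0.        ,   0.        ,   1.        ]]), 'rvec': array([ 1.29140156,  2.18342214, -0.95369836]), 'tvec': array([ 0.2699139 , -0.25991921,  1.50244392])}
{'time_s': 0.1, 'joints': array([ 8.00461472e+01,  2.05892272e+01,  6.37252341e-01, -1.73166116e-02,
       -7.01361783e+01, -1.65076802e+01]), 'qd': array([ 0.05307437, -0.06154652, -0.01936699,  0.01017805,  0.00165876,
       -0.00719446]), 'joint_torque': array([-9.88201173e-04, -5.84162164e+01,  2.93753511e+01,  7.01552242e+00,
        1.02167315e-02, -5.21937795e-05]), 'tcp_pos': array([0.30058367, 0.60382533, 0.19878288]), 'eef_rot': array([ 1.79910854e+02, -9.44207603e-03, -2.64674222e+01]), 'contact_force': array([-1.0414711 ,  0.33120445,  0.48282655]), 'moment': array([ 0.04537953,  0.00467409, -0.0168885 ]), 'gripper_force': 0.0, 'gripper_width': 0.08762193852330784}
```

View pics/top0.png

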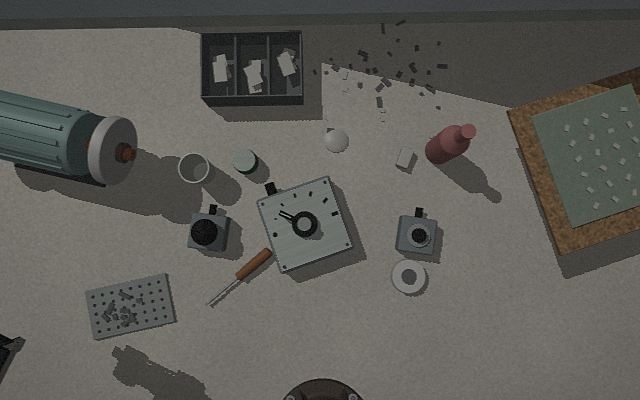

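View pics/scene0.png

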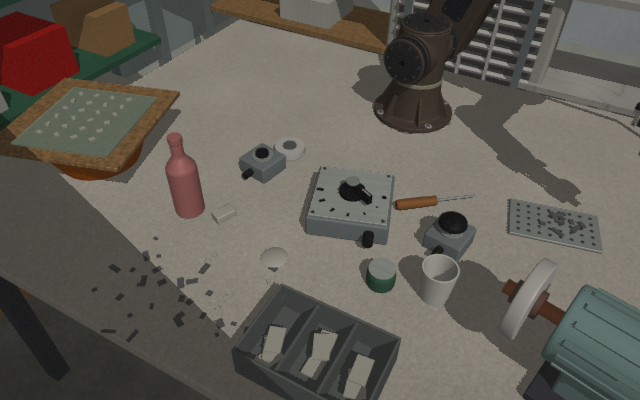

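Top view: the control box is at about (305,224) px, the start button (steel collar) at (419,236), the stop mushroom at (206,232), and the file near the box's left edge. I'll enlarge the control box and write a ray helper.

```bash
cat > h.py <<'E'
import numpy as np, cv2
from plant import r,capture,camera_model
def ray(n,uv,z):
    m=camera_model(n); R=cv2.Rodrigues(m["rvec"])[0]; t=m["tvec"]
    d=R.T@np.linalg.inv(m["camera_matrix"])@np.array([*uv,1.]); o=-R.T@t
    return o+d*(z-o[2])/d[2]
def proj(n,p):
    m=camera_model(n)
    return cv2.projectPoints(np.array(p,float).reshape(-1,1,3),m["rvec"],m["tvec"],m["camera_matrix"],None)[0].reshape(-1,2)
E
python3 - <<'E'
from h import *
im=cv2.imread("pics/top0.png")
a=cv2.resize(im[170:280,250:360],None,fx=5,fy=5,interpolation=cv2.INTER_CUBIC)
b=cv2.resize(im[205:265,390:450],None,fx=4,fy=4,interpolation=cv2.INTER_CUBIC)
c=np.zeros((550,790,3),np.uint8); c[:,:550]=cv2.convertScaleAbs(a,alpha=1.5); c[:240,550:]=cv2.convertScaleAbs(b,alpha=1.5)
b=cv2.imread("pics/scene0.png")[165:225,320:380]
c[250:490,550:]=cv2.convertScaleAbs(cv2.resize(b,None,fx=4,fy=4,interpolation=cv2.INTER_CUBIC),alpha=1.5)
cv2.imwrite("pics/crop0.png",c)
# box top by mask
g=cv2.cvtColor(im,cv2.COLOR_BGR2HSV); print(g[200,290],g[255,300],g[150,270],g[290,300])
E
```

```text
[ 60   7 116] [ 65  13 116] [ 30  20 117] [ 26  16 109]
```

View pics/crop0.png

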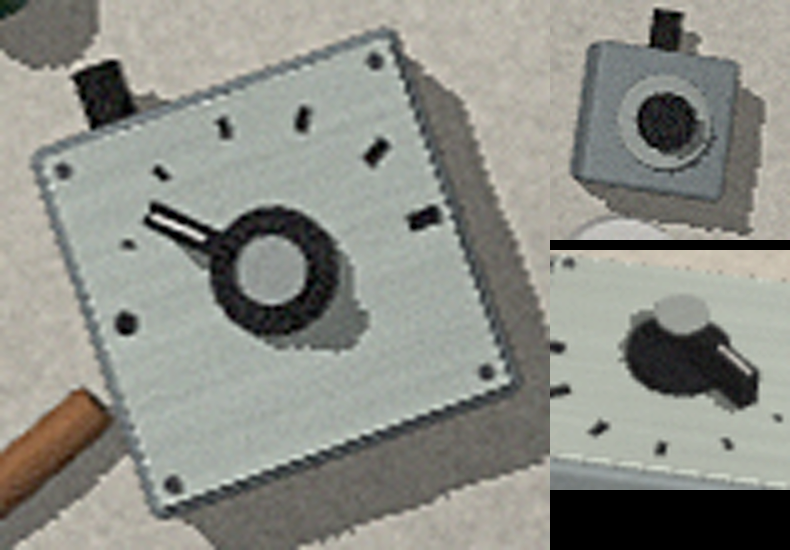

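The crop shows the off dot at crop px (126,323) and speed bars 1–6 clockwise from (128,244) to (425,216), with speed 4 at (303,118). The lever's white line ends near (152,215), between bars 1 and 2.

Run:
```python
from h import *
f=lambda x,y:(250+(x+.5)/5-.5,170+(y+.5)/5-.5)
M=[(126,323),(128,244),(160,173),(225,127),(303,118),(376,151),(425,216)]
P=np.array([ray("top",f(*m),.06)[:2] for m in M])
S=[(376,62),(487,372),(173,485),(63,171)]
Q=np.array([ray("top",f(*m),.06)[:2] for m in S]); print("screws",Q.round(4),"ctr",Q.mean(0),np.linalg.norm(Q-np.roll(Q,1,0),axis=1))
# similarity fit of nominal marks
th=np.pi/2-np.arange(7)*np.pi/6; N=.073*np.c_[np.cos(th),np.sin(th)]
A,_=cv2.estimateAffine2D(N,P); T,_=cv2.estimateAffinePartial2D(N,P); print(T,"scale",np.linalg.norm(T[:,0]),"yaw",np.degrees(np.arctan2(T[1,0],T[0,0])))
print("res",(P-(N@T[:,:2].T+T[:,2])).round(4).tolist())
c=T[:,2]; yaw=np.degrees(np.arctan2(T[1,0],T[0,0]))
for p in [(152,215),(215,240)]:
    e=ray("top",f(*p),.097)[:2]-c; print("lever",e,np.linalg.norm(e),"joint deg",90+yaw-np.degrees(np.arctan2(e[1],e[0])))
b=lambda x,y:(390+(x-550+.5)/4-.5,205+(y+.5)/4-.5)
s=ray("top",b(667,123),.06); print("start",s, "collar",ray("top",b(667,122),.05),"edges",ray("top",b(636,123),.06),ray("top",b(697,123),.06))
for n,uv in(("start",(262,152)),): print("scene start",ray("scene",uv,.06))
print("axis scene check",proj("scene",[*c,.06]),proj("scene",[*s]))
for n,uv,z in(("stop",(206,232),.085),("tin",(245,161),.045),("cup",(194,167),.085),("flaskbase",(437,155),.02),("felt",(409,277),.026),("pearl",(405,158),.022),("filehandle",(268,252),.02),("filetip",(208,303),.01)): print(n,ray("top",uv,z).round(3))
```

```text
screws [[ 0.5855 -0.0195]
 [ 0.4399 -0.0677]
 [ 0.3912  0.0786]
 [ 0.5375  0.1275]] ctr [0.48848687 0.02972909] [0.15460761 0.15337705 0.15421661 0.1542418 ]
[[ 0.93478437 -0.31992828  0.48896165]
 [ 0.31992828  0.93478437  0.02855082]] scale 0.9880161594452682 yaw 18.893419185143063
res [[0.0006, 0.0024], [-0.0, -0.0016], [-0.0008, -0.0005], [-0.0008, -0.0002], [0.0001, 0.0006], [0.0004, 0.0003], [0.0005, -0.001]]
lever [0.02562928 0.05425142] 0.06000063635430964 joint deg 44.180258485935
lever [0.01385187 0.02630871] 0.0297325154679684 joint deg 46.66079003643669
start [ 0.45611117 -0.23545394  0.06      ] collar [ 0.45644684 -0.23797456  0.05      ] edges [ 0.45650902 -0.21740033  0.06      ] [ 0.45572603 -0.25293061  0.06      ]
scene start [ 0.46014039 -0.23175991  0.06      ]
axis scene check [[350.59701985 192.83102659]] [[261.65779505 150.71266988]]
stop [0.475 0.251 0.085]
tin [0.641 0.169 0.045]
cup [0.623 0.278 0.085]
flaskbase [ 0.651 -0.297  0.02 ]
felt [ 0.356 -0.217  0.026]
pearl [ 0.645 -0.218  0.022]
filehandle [0.423 0.121 0.02 ]
filetip [0.303 0.268 0.01 ]
```

The axis, start button and sizes check out: marks circle scale is 0.988, screws are square, and the two views agree to about 4 mm. The lever reads about 45°, though, which lies between two detents, so I'll look again from a fresh picture after the first approach moves.

Call:
drive_tool(increments=[[[-1,0.5,0.48,0,0],[-1,1,0.95,0,0],[-1,1,0.95,0,0]]])

```text
time_s: 0.48
tcp_pos: [0.3577, 0.4461, 0.1994]
eef_rot: [180.0, 0.0, -26.5]
contact_force: [0.4, 0.2, 1.8]
gripper_width: 0.063
gripper_force: 0.0
```

Call:
drive_tool(increments=[[[-1,0.5,0.48,0,0],[-1,0.95,0.95,0,0],[-1,0.95,0.95,0,0]]])

```text
time_s: 0.85
tcp_pos: [0.4088, 0.2931, 0.1996]
eef_rot: [180.0, 0.0, -26.5]
contact_force: [0.8, 0.6, 0.5]
gripper_width: 0.0332
gripper_force: 0.0
```

Call:
drive_tool(increments=[[[-1,0.2,0.2,0,0.03],[-1,0.4,0.4,0,0.059],[-1,0.6,0.6,0,0.089],[-1,0.8,0.8,0,0.118],[-1,0.8,0.8,0,0.118]]])

```text
time_s: 1.48
tcp_pos: [0.4519, 0.1653, 0.1994]
eef_rot: [180.0, -0.0, -69.2]
contact_force: [-0.6, -0.4, 0.2]
gripper_width: 0.0003
gripper_force: 0.0
```

Run:
```python
from h import *
im=capture("top")[:,:,::-1]; sc=capture("scene")[:,:,::-1]
cv2.imwrite("pics/top1.png",im);cv2.imwrite("pics/scene1.png",sc)
s=r.get_state(); print(s["time_s"],s["tcp_pos"],s["eef_rot"])
a=cv2.resize(im[170:280,250:360],None,fx=5,fy=5,interpolation=cv2.INTER_CUBIC)
b=cv2.resize(sc[150:250,300:400],None,fx=5,fy=5,interpolation=cv2.INTER_CUBIC)
c=np.zeros((550,790,3),np.uint8); c[:,:395]=a[:,:395]; c[:500,395:]=b[:,50:445]
cv2.imwrite("pics/crop1.png",cv2.convertScaleAbs(c,alpha=1.6))
```

```text
1.575 [0.45177023 0.16694167 0.19952747] [ 1.79987191e+02  4.38712135e-03 -6.89132853e+01]
```

View pics/crop1.png

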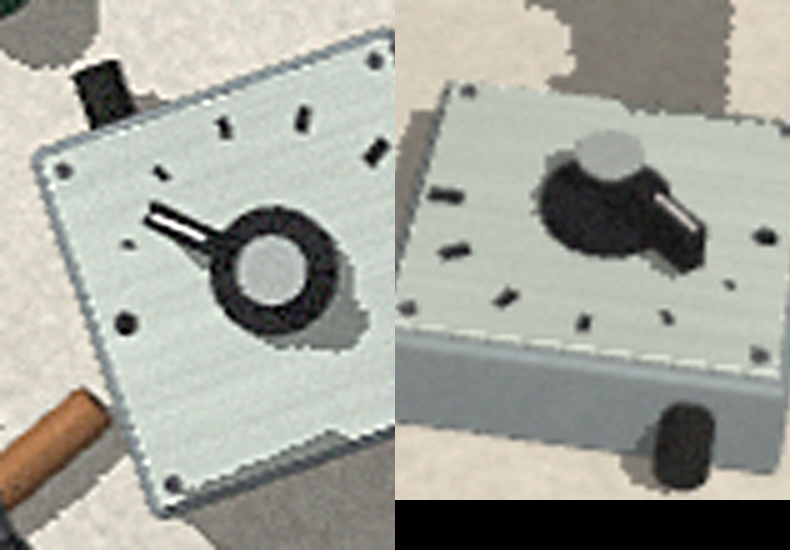

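Run:
```python
from h import *
f=lambda x,y:(250+(x+.5)/5-.5,170+(y+.5)/5-.5)
g=lambda x,y:(300+(x-395+50+.5)/5-.5,150+(y+.5)/5-.5)
def tri(a,b):
    Ps=[];
    for n in("top","scene"):
        m=camera_model(n);Ps.append(m["camera_matrix"]@np.c_[cv2.Rodrigues(m["rvec"])[0],m["tvec"]])
    X=cv2.triangulatePoints(Ps[0],Ps[1],np.array(a,float),np.array(b,float))[:,0];return X[:3]/X[3]
print("cap",tri(f(272,270),g(609,155)))
print("tip line out",tri(f(149,206),g(697,231)),"in",tri(f(209,237),g(655,193)))
for p in[(149,206),(209,237),(147,218)]:print(ray("top",f(*p),.097))
for p in[(697,231),(655,193)]:print(ray("scene",g(*p),.097))
# marks in scene at z=.06
for p in[(765,237),(729,285),(667,318),(584,323),(506,298),(455,251),(446,195)]:
    e=ray("scene",g(*p),.06);print(e.round(4),np.degrees(np.arctan2(e[1]-.029,e[0]-.4887)).round(1))
```

```text
cap [0.48863946 0.0301892  0.09708441]
tip line out [0.51787387 0.08544963 0.09897684] in [0.50351298 0.05891811 0.09831636]
[0.5186446  0.08408073 0.097     ]
[0.50421107 0.05751476 0.097     ]
[0.51329802 0.08505476 0.097     ]
[0.5152689  0.08566193 0.097     ]
[0.50161855 0.05930226 0.097     ]
[0.4649 0.0999 0.06  ] 108.5
[0.502  0.0985 0.06  ] 79.1
[0.5346 0.0833 0.06  ] 49.8
[0.5552 0.0531 0.06  ] 19.9
[0.5579 0.0162 0.06  ] -10.5
[ 0.5421 -0.0179  0.06  ] -41.3
[ 0.5107 -0.0396  0.06  ] -72.2
```

The cap and lever top triangulate to z=0.097 on the axis, matching the spec. Axis is (0.4886, 0.030), yaw is 18.5°, and the lever points to world 62° (joint about 46°). I'll write a move helper and go in behind the lever on its counter-clockwise side.

```bash
cat >> h.py <<'E'
AX=np.array([.4886,.0302])
def to(goal,yaw,s=None):
    """units of a call that brings tcp to goal, yaw"""
    s=s or r.get_state(); y=np.radians(s["eef_rot"][2]); d=np.array(goal)-s["tcp_pos"]
    x=[np.cos(y),np.sin(y)]; t=[np.sin(y),-np.cos(y)]
    turn=-((yaw-s["eef_rot"][2]+180)%360-180)
    return np.round([d[:2]@x/.12,d[:2]@t/.12,-d[2]/.12,turn/360],3)
def push(phi,off,rad=.054,z=.091):
    p=np.radians(phi); q=AX+rad*np.array([np.cos(p),np.sin(p)])+off*np.array([-np.sin(p),np.cos(p)])
    return [*q,z]
E
python3 -c "
from h import *
print(to(push(62,.042,z=.16),-118))"
```

```text
[0.614 0.013 0.329 0.136]
```

Call:
drive_tool(increments=[[[-1,0.12,0,0.06,0.028],[-1,0.25,0.01,0.13,0.056],[-1,0.4,0.01,0.2,0.084],[-1,0.55,0.01,0.3,0.112],[-1,0.61,0.01,0.33,0.136]]])

```text
time_s: 2.2
tcp_pos: [0.4767, 0.0984, 0.1591]
eef_rot: [180.0, -0.1, -118.1]
contact_force: [0.4, 0.5, -0.6]
gripper_width: -0.0001
gripper_force: 0.0
```

```bash
python3 -c "
from h import *
s=r.get_state();print(s['tcp_pos'],s['eef_rot'],s['contact_force'],push(62,.042));print(to(push(62,.042),-118))
cv2.imwrite('pics/top2.png',cv2.convertScaleAbs(cv2.resize(capture('top')[140:280,230:390,::-1],None,fx=4,fy=4),alpha=1.6))"
```

```text
[0.4766525  0.09841168 0.15913157] [ 1.79950060e+02 -6.70268484e-02 -1.18096725e+02] [ 0.35333859  0.54171944 -0.60292626] [np.float64(0.4768676654903631), np.float64(0.09759697565138947), 0.091]
[ 0.005 -0.005  0.568 -0.   ]
```

View pics/top2.png

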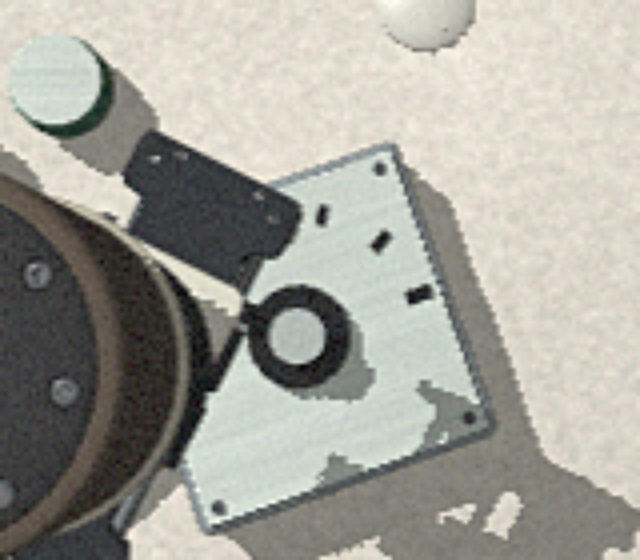

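The gripper is closed, its body lies tangentially as planned, and the lever is free on its clockwise side. I'll descend.

Call:
drive_tool(increments=[[[-1,0,0,0.2,0],[-1,0,0,0.4,0],[-1,0,0,0.57,0],[-1,0,0,0.57,0]]])

```text
time_s: 2.75
tcp_pos: [0.476, 0.0987, 0.0905]
eef_rot: [179.9, -0.1, -117.7]
contact_force: [-0.2, 0.2, 0.8]
gripper_width: 0.0005
gripper_force: 0.0
```

Call:
drive_tool(increments=[[[-1,0,-0.04,0,0],[-1,0,-0.08,0,0],[-1,0,-0.12,0,0],[-1,0,-0.15,0,0],[-1,0,-0.15,0,0]]])

```text
time_s: 3.38
tcp_pos: [0.4932, 0.0898, 0.0917]
eef_rot: [-180.0, 0.0, -117.9]
contact_force: [-0.2, 0.0, -0.1]
gripper_width: 0.0004
gripper_force: 0.0
```

```bash
python3 -c "
from h import *
s=r.get_state();print(s['tcp_pos'],s['eef_rot'],s['contact_force'])
for p in (55,45,35,25,15,5,-5,-10,-12): print(p,to(push(p,.027),p-180))"
```

```text
[0.49316902 0.0897833  0.09169248] [-1.79997874e+02  9.45765996e-04 -1.17928429e+02] [-0.15514646  0.0313847  -0.05476097]
55 [-0.018 -0.031  0.006  0.02 ]
45 [-0.04  -0.116  0.006  0.047]
35 [-0.047 -0.203  0.006  0.075]
25 [-0.038 -0.291  0.006  0.103]
15 [-0.015 -0.375  0.006  0.131]
5 [ 0.023 -0.454  0.006  0.159]
-5 [ 0.074 -0.526  0.006  0.186]
-10 [ 0.104 -0.558  0.006  0.2  ]
-12 [ 0.117 -0.57   0.006  0.206]
```

Call:
drive_tool(increments=[[[-1,-0.02,-0.03,0.01,0.02],[-1,-0.03,-0.07,0.01,0.034],[-1,-0.04,-0.116,0.01,0.047],[-1,-0.04,-0.116,0.01,0.047],[-1,-0.04,-0.116,0.01,0.047]]])

```text
time_s: 4.0
tcp_pos: [0.5072, 0.0877, 0.0904]
eef_rot: [180.0, -0.0, -134.7]
contact_force: [-1.2, 0.6, -0.5]
gripper_width: 0.0008
gripper_force: 0.0
```

```bash
python3 -c "
from h import *
s=r.get_state();print(s['tcp_pos'],s['eef_rot'],s['contact_force'],s['moment'])
cv2.imwrite('pics/s3.png',cv2.convertScaleAbs(np.hstack([cv2.resize(capture('scene')[140:250,290:400,::-1],None,fx=3.6,fy=3.6),cv2.resize(capture('top')[170:280,250:360,::-1],None,fx=3.6,fy=3.6)]),alpha=1.6))
for p in (40,35,25,15,5): print(p,to(push(p,.027),p-180))"
```

```text
[0.50720887 0.08765194 0.09037393] [ 1.79992232e+02 -1.45424675e-02 -1.34728001e+02] [-1.15175519  0.57055018 -0.47614874] [ 0.10646931 -0.13496233  0.03999036]
40 [-0.019 -0.044 -0.004  0.015]
35 [-0.033 -0.086 -0.004  0.028]
25 [-0.05  -0.172 -0.004  0.056]
15 [-0.052 -0.26  -0.004  0.084]
5 [-0.039 -0.346 -0.004  0.112]
```

View pics/s3.png

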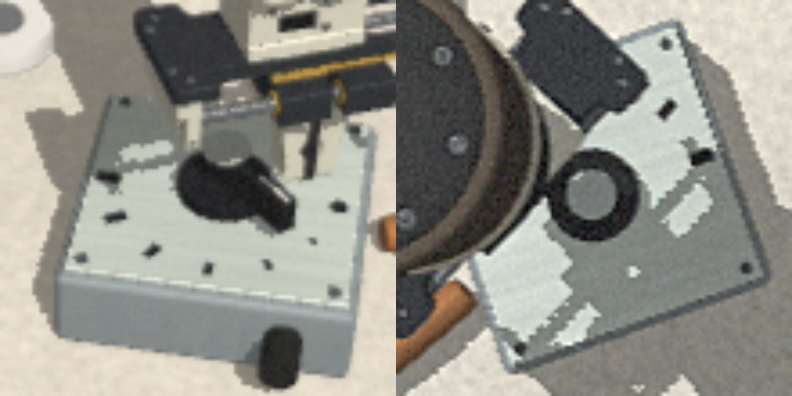

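The scene view shows the fingertips on the counter-clockwise side of the lever, with the lever now between marks 1 and 2, around (285,215). Light contact force has begun. I'll continue round the arc.

Call:
drive_tool(increments=[[[-1,-0.02,-0.044,0,0.015],[-1,-0.033,-0.086,0,0.028],[-1,-0.04,-0.13,0,0.042],[-1,-0.05,-0.172,0,0.056],[-1,-0.05,-0.172,0,0.056]]])

```text
time_s: 4.72
tcp_pos: [0.5264, 0.0774, 0.0904]
eef_rot: [180.0, 0.0, -154.9]
contact_force: [0.7, 0.5, -0.3]
gripper_width: 0.0004
gripper_force: 0.0
```

```bash
python3 -c "
from h import *
s=r.get_state();print(s['tcp_pos'],s['eef_rot'],s['contact_force'],s['moment'])
sc=capture('scene')[:,:,::-1];cv2.imwrite('pics/scene4.png',sc)
cv2.imwrite('pics/s4.png',cv2.convertScaleAbs(cv2.resize(sc[140:250,290:400],None,fx=4,fy=4),alpha=1.6))
for p in (20,15,10,5,0,-5): print(p,to(push(p,.027),p-180))"
```

```text
[0.52636857 0.07739521 0.09044046] [ 1.79999232e+02  6.40638651e-04 -1.54924372e+02] [ 0.68347225  0.54575513 -0.34752487] [ 0.01682948 -0.08978834  0.00851353]
20 [-0.017 -0.039 -0.005  0.014]
15 [-0.032 -0.081 -0.005  0.028]
10 [-0.042 -0.124 -0.005  0.042]
5 [-0.049 -0.167 -0.005  0.056]
0 [-0.052 -0.211 -0.005  0.07 ]
-5 [-0.051 -0.255 -0.005  0.084]
```

View pics/s4.png

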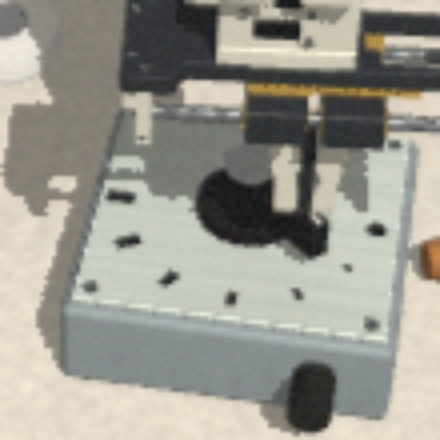

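Run:
```python
from h import *
sc=cv2.imread("pics/scene4.png")
k=lambda p:((proj("scene",p)+.5-[290,130])*6-.5)
a=cv2.convertScaleAbs(cv2.resize(sc[130:225,290:400],None,fx=6,fy=6,interpolation=cv2.INTER_CUBIC),alpha=2.2)
for phi,col in((25,(0,0,255)),(62,(0,255,0))):
    u=np.array([np.cos(np.radians(phi)),np.sin(np.radians(phi))])
    q=k([[*(AX+.0*u),.097],[*(AX+.062*u),.097]]).astype(int); cv2.line(a,q[0].tolist(),q[1].tolist(),col,1)
s=r.get_state(); p=s["tcp_pos"]; y=np.radians(s["eef_rot"][2]); X=np.array([np.cos(y),np.sin(y),0]);Y=np.array([np.sin(y),-np.cos(y),0])
q=k([p+sx*.0095*X+sy*.021*Y-[0,0,.011] for sx,sy in((1,1),(1,-1),(-1,-1),(-1,1))]).astype(int)
cv2.polylines(a,[q],True,(255,0,0),1)
cv2.imwrite("pics/s4b.png",a)
```

```text
(no output)
```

View pics/s4b.png

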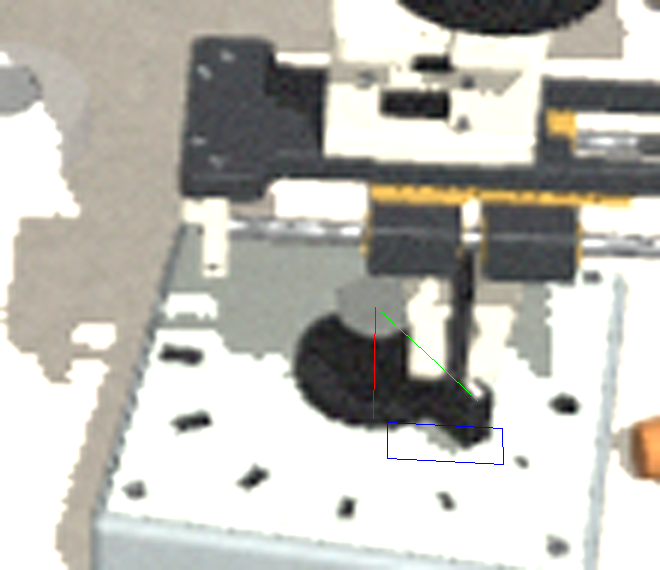

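The lever still stands at 62° and the fingers appear about 60 px (in the 6x crop) above where the reported TCP projects, so the tool is higher or further back than I assumed. I'll compare both views of the gripper.

Run:
```python
from h import *
t=capture("top")[:,:,::-1].copy(); s=capture("scene")[:,:,::-1].copy(); cv2.imwrite("pics/top5.png",t)
st=r.get_state(); p=st["tcp_pos"]; y=np.radians(st["eef_rot"][2]); X=np.array([np.cos(y),np.sin(y),0]);Y=np.array([np.sin(y),-np.cos(y),0])
print(p,st["eef_rot"],st["joints"])
def crop(im,n,x0,y0,w,h,k):
    a=cv2.convertScaleAbs(cv2.resize(im[y0:y0+h,x0:x0+w],None,fx=k,fy=k,interpolation=cv2.INTER_CUBIC),alpha=1.8)
    pts=[p+sx*.039*X+sy*.0965*Y+[0,0,.039] for sx,sy in((1,1),(1,-1),(-1,-1),(-1,1))]
    q=((proj(n,pts)+.5-[x0,y0])*k-.5).astype(int); cv2.polylines(a,[q],True,(0,0,255),1)
    pts=[p+sx*.0095*X+sy*.021*Y-[0,0,.011] for sx,sy in((1,1),(1,-1),(-1,-1),(-1,1))]
    q=((proj(n,pts)+.5-[x0,y0])*k-.5).astype(int); cv2.polylines(a,[q],True,(255,0,0),1)
    return a
a=crop(t,"top",230,120,130,150,3); b=crop(s,"scene",300,80,136,150,3)
cv2.imwrite("pics/both5.png",np.hstack([a,b]))
```

```text
[0.52612242 0.07748528 0.09047997] [ 1.79998489e+02 -2.60650147e-03 -1.54863450e+02] [ 2.95176292e+01  1.28883754e+01 -2.58044026e+01 -2.18518214e-03
 -5.13097055e+01 -9.43797134e+01]
```

View pics/both5.png

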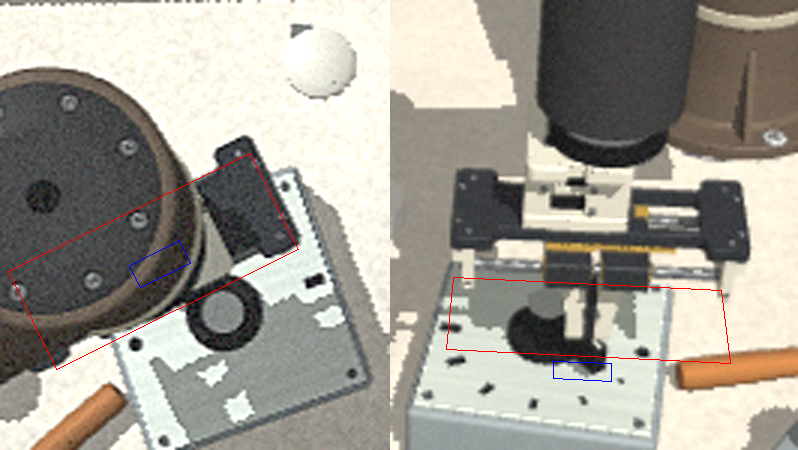

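XY matches in the top view: the plate end lies on the projected rectangle. In the scene view the whole tool sits about 10 px higher than the reported z, so I'll put a number on that offset.

Run:
```python
from h import *
st=r.get_state(); p=st["tcp_pos"]; y=np.radians(st["eef_rot"][2]); X=np.array([np.cos(y),np.sin(y),0])
for z in np.arange(.075,.125,.005): print(z.round(3),proj("scene",[*(p-X*.0095)[:2],z]).round(1))
print("want about 366.7,194")
print(to(push(62,.045,z=.118),-118), to(push(62,.045),-118))
```

```text
0.075 [[363.7 208. ]]
0.08 [[363.9 206.3]]
0.085 [[364.1 204.6]]
0.09 [[364.2 202.9]]
0.095 [[364.4 201.2]]
0.1 [[364.6 199.5]]
0.105 [[364.7 197.7]]
0.11 [[364.9 196. ]]
0.115 [[365.1 194.2]]
0.12 [[365.3 192.4]]
want about 366.7,194
[ 0.315  0.346 -0.229 -0.102] [ 0.315  0.346 -0.004 -0.102]
```

The tip seems to be 25–35 mm higher than reported. I'll move back behind the lever and lower in small steps, using the force reading on the box top as the reference.

Call:
drive_tool(increments=[[[-1,0.06,0.07,-0.05,-0.02],[-1,0.12,0.14,-0.05,-0.04],[-1,0.18,0.21,-0.05,-0.06],[-1,0.25,0.28,-0.05,-0.08],[-1,0.315,0.346,0,-0.102]]])

```text
time_s: 5.5
tcp_pos: [0.4743, 0.0995, 0.0908]
eef_rot: [-180.0, 0.1, -117.9]
contact_force: [0.6, 0.3, -0.4]
gripper_width: 0.0004
gripper_force: 0.0
```

Call:
drive_tool(increments=[[[-1,0,0,0.04,0],[-1,0,0,0.08,0],[-1,0,0,0.12,0],[-1,0,0,0.12,0]]])

```text
time_s: 6.0
tcp_pos: [0.4744, 0.0988, 0.0755]
eef_rot: [180.0, -0.1, -118.3]
contact_force: [0.2, -1.0, 0.7]
gripper_width: 0.0006
gripper_force: 0.0
```

Call:
drive_tool(increments=[[[-1,0,0,0.03,0],[-1,0,0,0.06,0],[-1,0,0,0.06,0]]])

```text
time_s: 6.38
tcp_pos: [0.4743, 0.0989, 0.0685]
eef_rot: [180.0, -0.0, -118.3]
contact_force: [0.4, -0.4, 0.3]
gripper_width: 0.0003
gripper_force: 0.0
```

Run:
```python
from h import *
st=r.get_state(); print(st["tcp_pos"],st["eef_rot"],st["contact_force"],st["joints"])
t=capture("scene"); cv2.imwrite("pics/scene6.png",t[:,:,::-1])
p=st["tcp_pos"]; y=np.radians(st["eef_rot"][2]); X=np.array([np.cos(y),np.sin(y),0])
for z in (.05,.06,.07,.08,.09,.1): print(z,proj("scene",[*p[:2],z]).round(1))
d=cv2.absdiff(cv2.imread("pics/scene0.png"),t[:,:,::-1]).max(2)
print(t[160:215,356:392].max(2)//10)
```

```text
[0.47433873 0.09892451 0.06854686] [ 1.79982540e+02 -3.01161688e-02 -1.18268258e+02] [ 0.36561004 -0.37806312  0.30478352] [ 3.50965129e+01  1.02646087e+01 -3.29219484e+01 -2.88622145e-03
 -4.68481906e+01 -6.33628005e+01]
0.05 [[381.1 202.6]]
0.06 [[381.5 199.3]]
0.07 [[382. 196.]]
0.08 [[382.4 192.7]]
0.09 [[382.8 189.3]]
0.1 [[383.3 185.9]]
[[ 3  3  3 ...  3  4  9]
 [ 3  3  3 ... 10 10 11]
 [ 3  3  3 ... 11 11  8]
 ...
 [12 12 12 ...  9  9 13]
 [12 12 12 ...  9  9 13]
 [12 12 12 ...  9 10 13]]
```

There's no contact at a reported TCP z of 0.0685, although the tip should then be below the box top. That confirms the reported z is biased, so I'll keep lowering until I touch.

Call:
drive_tool(increments=[[[-1,0,0,0.03,0],[-1,0,0,0.06,0],[-1,0,0,0.09,0],[-1,0,0,0.09,0]]])

```text
time_s: 6.92
tcp_pos: [0.4743, 0.0989, 0.0577]
eef_rot: [180.0, -0.0, -118.3]
contact_force: [0.7, 1.0, -0.4]
gripper_width: 0.0003
gripper_force: 0.0
```

Run:
```python
from h import *
st=r.get_state(); print(st["tcp_pos"],st["contact_force"])
a=cv2.imread("pics/scene6.png").max(2).astype(int); t=capture("scene").max(2).astype(int)
b=cv2.imread("pics/scene0.png").max(2).astype(int)
np.set_printoptions(linewidth=250)
for n,i in(("now",t),("orig",b)):
    print(n)
    for v in range(164,206,2): print(v," ".join(f"{q//10:2d}" for q in i[v,352:402]))
```

```text
[0.47428665 0.09893643 0.05769022] [ 0.70428859  0.96238748 -0.35539028]
now
164  3  3  3  3  3  3  3  3  3  3  3  3  3  3  3  3  3  3  3  3  4  4  7  8  9 12 12 12  9  7  6  5  4  3  3  3  3  3  4  9 10  9  7  5  4  3  3  3  3  3
166  3  3  3  3  3  3  3  3  3  3  3  3  3  3  3  3  3  3  3  3  3  3  3  3  6  5  4  4  3  3  3  3  3  4  4 10 10 11  8  7  5  3  2  8  7  3  3  3  3  3
168  3  3  3  3  3  3  3  3  3  3  3  3  3  3  3  3  3  3  3  3  3  3  3  3  3  3  3  3  3  5 10 10 10 11  8  5  4  3  3  3  3  3  3  3  5  7 10  4  3  3
170  2  3  3  3  3  3  3  3  3  3  3  3  3  3  3  3  3  3  3  3  3  3  3  3  2  2  2  2  2  6  6  4  4  3  3  3  3  3  3  3  3  3  3  3  3  5  7  4  2  3
172  2  2  2  3  3  5  5  3  3  3  3  3  3  3  3  3  3  3  3  3  4  6  3  2  2  2  2  2  3  5  3  3  3  3  3  3  3  3  3  4  3  3  3  3  3  5  6  3  2  3
174  7  5  2  2  2  2  3  3  3  3  3  4  7  4  3  3  3  3  3  3  6  8  8  8  4  2  2  3  5  6  7 14  6  2  3  3  3  3  3  3  3  3  2  3  3  9  4  2  3  7
176  7  7  7  5  3  2  2  3  3  3  3  3  3  4  3  3  3  3  3  3  7  7  7  6  6  6  6  7  7  7  6  7
[... 4749 characters left out ...]
 12 12 12 12 12 12 12 10  6  3  4  5 11 12 12 13  9  9  9 12 13 13 13 13 13 13 13 13
198  2  2  2  2  2  2  2  2  1  1  1  1  1  2  1  1  2  2  2  2 11 12 12 12 12 12 12 12 12 11  7  3  2  2  9 12 12 11  9  9 11 13 13 13 13 13 13 13 13 13
200  2  2  2  1  2  2  4  4  6  6  4  2  1  2  1  1  2  2  2  4 11 12 12 12 12 12 12 12 12 12 12 12 12 12 12 12 12 10  9  8 12 13 13 10  8  8  9  9  9  9
202 11 11 11 11 12 12 12 12 11  8  7  7  5  2  1  2  2  2  2  4 11 12 12 12 12 12 12 12 12 12 12 12 12 12 12 12 12 10  9  8  8  8  8  5  5 10 11 11 11 11
204 11 12 12 12 12 12 11 12 12 11 11  8  7  7  6  4  6 11 12 12 12 12 12 12 12 12 12 12 12 12 12 12 12 12 12 12 12  9  9  8  7  8  7  5  5  8 11 12 12 12
```

The lever is untouched. The finger ends sit at about row 193 in the scene view, which puts the tip near z=0.08, or roughly 33 mm above the reported value. That's the right pushing height, so I'll push from here.

Call:
drive_tool(increments=[[[-1,0,-0.04,0,0],[-1,0,-0.08,0,0],[-1,0,-0.12,0,0],[-1,0,-0.15,0,0],[-1,0,-0.15,0,0]]])

```text
time_s: 7.6
tcp_pos: [0.4906, 0.0904, 0.058]
eef_rot: [180.0, -0.0, -118.3]
contact_force: [-0.2, 0.4, -0.2]
gripper_width: 0.0003
gripper_force: 0.0
```

```bash
python3 -c "
from h import *
s=r.get_state();print(s['tcp_pos'],s['eef_rot'],s['contact_force'])
for p in (55,50,45,40,35): print(p,to(push(p,.027,z=.058),p-180))"
```

```text
[0.49061885 0.09037095 0.0580117 ] [ 1.79999865e+02 -3.39765303e-03 -1.18287211e+02] [-0.15068355  0.44984185 -0.16320141]
55 [-0.024 -0.052  0.     0.019]
50 [-0.037 -0.094  0.     0.033]
45 [-0.046 -0.137  0.     0.046]
40 [-0.052 -0.18   0.     0.06 ]
35 [-0.054 -0.224  0.     0.074]
```

Call:
drive_tool(increments=[[[-1,-0.024,-0.05,0,0.019],[-1,-0.037,-0.094,0,0.033],[-1,-0.046,-0.137,0,0.046],[-1,-0.046,-0.137,0,0.046]]])

```text
time_s: 8.1
tcp_pos: [0.5076, 0.0876, 0.058]
eef_rot: [180.0, -0.0, -134.8]
contact_force: [0.7, -0.2, -0.4]
gripper_width: 0.0001
gripper_force: 0.0
```

```bash
cat >> h.py <<'E'
def white():
    """white line on the lever in the scene view: bright, away from the tool; prints local rows"""
    t=capture("scene"); cv2.imwrite("pics/scene_last.png",t[:,:,::-1]); t=t.max(2).astype(int)
    for v in range(176,210,2): print(v," ".join(f"{q//10:2d}" for q in t[v,336:396]))
E
python3 -c "
from h import *
s=r.get_state();print(s['tcp_pos'],s['eef_rot'],s['contact_force'])
white()
for p in (40,35,30,25): print(p,to(push(p,.027,z=.058),p-180))"
```

```text
[0.50755687 0.08759463 0.05796466] [ 1.79998363e+02 -6.08849574e-03 -1.34803430e+02] [ 0.70745508 -0.19093984 -0.40950855]
176  2  3  3  3  3  3  4  3  3  3  3  3  3  3  4  6  6  6  6  6  7  7  7  5  2  1  2  2  4  4  4  4  3  3  3  3  3  3  3  3  3  3  3  3  3  5  5  4  3  3  4  4  4  4  4  3  4  3  3  3
178  2  2  3  4  4  4  4  4  4  3  3  3  3  3  5  6  6  6  6  6  6  6  6  7  6  3  2  5  8  4  3  3  3  3  3  3  3  3  3  4  4  4  4  4  4  8  6  8  4  3  3  3  3  3  3  3  3  3  3  3
180  4  3  3  3  3  3  3  3  3  3  3  3  3  4  6  6  6  6  6  6  5  5  5  6  6  6  7  7  6 14  6  4  5  4  4  4  4  3  3  3  3  3  3  3  4  5  6  7  3  3  3  3  3  3  3  3  3  3  3  3
182  7  6  7  7  7  9 12 12 12  5  4  5  6  5  6  6  7  7  9  8  9 10  8  9  8  7  7  6  6 10  5  3  3  3  3  3  3  3  3  3  3  3  3  3  4  7  5  3  3  3  3  3  3  3  3  3  3  4  7  8
184  7  7  9 12 13 13 13 13 12  8 10  9 10  8  7  6  6  6  6  6  6  5  4  3  3  3  4  6  6  7  4  3  3  3  3  3  3  3  3  3  3  3  3  3  6  8  8  6  5  6  7  7  7 11 12  8  5  8 13 13
186  7  7  9  6  7 11 12 12 11  7  5  4  2  2  3  2  3  2
[... 1582 characters left out ...]
9  8  9  8  8  5
204 12 12 12 12 12 12 12 12 12 12 12 12 12 12 12 12 12 12 12 12  8  7  7  4  2  2  2  2  2  6 12 12 12 12 12 13 12 13 13 13 13 13 13 13 13 13 13 13 13 13 13 13 13 10  9  9  8  8  8  5
206 12 12 12 12 12 12 12 12 12 12 12 12 12 12 12 12 12 12 12 12 12  8  7  7  5  2  7  9 12 12 12 12 12 12 12 12 12 12 12 10  6  8 12 13 13 13 13 13 13 13 13 13 12 10  9 10 14  9  8  6
208 12 12 12 12 12 12 12 12 12 12 12 12 12 12 12 12 12 12 12 12 12 12 12 12 12 12 12 12 12 12 12 12 13 13 13 13 13 13 13 13 12 12 12 13 13 13 13 13 13 13 13 13 11 10  9 11 14 13  9  7
40 [-0.019 -0.043 -0.     0.015]
35 [-0.033 -0.085 -0.     0.029]
30 [-0.044 -0.127 -0.     0.042]
25 [-0.051 -0.171 -0.     0.056]
```

The lever's white line moved from (364,190)–(369,196) to (358,190)–(362,196) px, so the push works. I'll continue round the arc.

Call:
drive_tool(increments=[[[-1,-0.019,-0.043,0,0.015],[-1,-0.033,-0.085,0,0.029],[-1,-0.044,-0.127,0,0.042],[-1,-0.044,-0.127,0,0.042]]])

```text
time_s: 8.65
tcp_pos: [0.5219, 0.0806, 0.058]
eef_rot: [-180.0, -0.0, -149.8]
contact_force: [-0.6, 0.0, -0.6]
gripper_width: 0.0005
gripper_force: 0.0
```

```bash
cat >> h.py <<'E'
def lever(save=None):
    """lever direction: fit of the white line found on the dark lever (bright pixel with dark ones 3-5 px to the left and right)"""
    t=capture("scene"); 
    if save: cv2.imwrite(save,t[:,:,::-1])
    g=t.max(2).astype(float); pts=[]
    for u in range(325,385):
        for v in range(180,215):
            if g[v,u]>75:
                e=ray("scene",(u,v),.097)[:2]-AX; R=np.linalg.norm(e)
                if .026<R<.063:
                    n=np.array([-e[1],e[0]])/R
                    k=[proj("scene",[*(AX+e+s*n),.097])[0].round().astype(int) for s in(-.0045,.0045)]
                    if all(g[b,a]<50 for a,b in k): pts.append((*e,g[v,u]))
    pts=np.array(pts)
    if len(pts)<3: print("no line",len(pts));return
    a=np.degrees(np.arctan2(pts[:,1],pts[:,0])); print("n",len(pts),"dirs",np.sort(a).round(0),"joint deg",108.5-np.average(a,weights=pts[:,2]))
def report(ps,z=.058):
    s=r.get_state();print(s['time_s'],s['tcp_pos'],s['eef_rot'][2],s['contact_force'])
    for p in ps: print(p,to(push(p,.027,z=z),p-180))
E
python3 -c "
from h import *
lever('pics/sc7.png'); report((20,15,10,5))"
```

```text
n 7 dirs [34. 34. 34. 35. 35. 36. 36.] joint deg 73.75967888375271
8.7 [0.52178252 0.08062172 0.0580299 ] -149.78493284758085 [-0.43188217  0.09324014  0.03798285]
20 [-0.032 -0.082  0.     0.028]
15 [-0.043 -0.125  0.     0.042]
10 [-0.05  -0.168  0.     0.056]
5 [-0.053 -0.212  0.     0.07 ]
```

Lever detection works: it is now at 74° (cmd 30°, lever lagging about 5°). Continuing.

Call:
drive_tool(increments=[[[-1,-0.017,-0.04,0,0.014],[-1,-0.032,-0.082,0,0.028],[-1,-0.043,-0.125,0,0.042],[-1,-0.043,-0.125,0,0.042]]])

```text
time_s: 9.2
tcp_pos: [0.5339, 0.0702, 0.058]
eef_rot: [180.0, -0.0, -164.9]
contact_force: [-0.2, 0.3, 0.4]
gripper_width: 0.0003
gripper_force: 0.0
```

```bash
python3 -c "
from h import *
lever('pics/sc8.png'); report((10,7,5,2,0,-3))"
```

```text
n 4 dirs [18. 19. 19. 61.] joint deg 81.50648230372533
9.25 [0.53372595 0.07025697 0.05804016] -164.86900030778816 [ 0.61590813 -0.76010543  0.03812379]
10 [-0.018 -0.04   0.     0.014]
7 [-0.027 -0.065  0.     0.023]
5 [-0.032 -0.082  0.     0.028]
2 [-0.039 -0.107  0.     0.036]
0 [-0.043 -0.124  0.     0.042]
-3 [-0.048 -0.15   0.     0.05 ]
```

The lever is at about 90°, which is speed 3. Pushing the last click.

Call:
drive_tool(increments=[[[-1,-0.018,-0.04,0,0.014],[-1,-0.027,-0.065,0,0.023],[-1,-0.039,-0.107,0,0.036],[-1,-0.039,-0.107,0,0.036]]])

```text
time_s: 9.75
tcp_pos: [0.5416, 0.0591, 0.058]
eef_rot: [180.0, -0.0, -177.9]
contact_force: [-0.3, -0.4, 0.4]
gripper_width: 0.0005
gripper_force: 0.1
```

```bash
python3 -c "
from h import *
lever('pics/sc9.png'); report((0,-2,-4,-6,-8))"
```

```text
no line 1
9.8 [0.54161562 0.05912354 0.05807655] -177.82028827076422 [ 0.31951304  0.44724163 -1.00245076]
0 [-0.008 -0.016  0.001  0.006]
-2 [-0.015 -0.032  0.001  0.012]
-4 [-0.021 -0.049  0.001  0.017]
-6 [-0.027 -0.065  0.001  0.023]
-8 [-0.032 -0.082  0.001  0.028]
```

```bash
cat >> h.py <<'E'
def arc(f=None):
    g=(cv2.imread(f) if f else capture("scene")).max(2).astype(np.float32)
    A=np.arange(60,-41,-3)
    print("ang",*[f"{a:3d}" for a in A])
    for R in(.034,.04,.045,.05,.055,.059):
        q=proj("scene",[[AX[0]+R*np.cos(np.radians(a)),AX[1]+R*np.sin(np.radians(a)),.097] for a in A]).astype(np.float32)
        print(int(R*1000),*[f"{int(x):3d}" for x in cv2.remap(g,q[:,:1],q[:,1:],cv2.INTER_LINEAR)[:,0]])
E
python3 -c "
from h import *
arc('pics/sc8.png');arc('pics/sc9.png')"
```

```text
ang  60  57  54  51  48  45  42  39  36  33  30  27  24  21  18  15  12   9   6   3   0  -3  -6  -9 -12 -15 -18 -21 -24 -27 -30 -33 -36 -39
34  30  23  26  36  64  77  82  82  83  84  88 105 123 116  71  31  17  17  19  17  17  19  16  19  22  22  21  22  27  38  60  75  77  77
40  69  51  20  23  28  50  73  82  84  92  96 100 102  77  68  28  21  20  18  18  15  18  19  21  19  20  30  45  68  77  77  77  76  75
45  81  80  63  25  23  25  59 115 121 122 123 121  87  59  63  30  19  21  17  21  19  18  17  14  23  44  76  77  78  79  76  76  76  75
50  82  83  84  94  25  26  38  75 115 123 123 125  78  54  70  22  16  19  19  17  19  17  19  31  69  76  76  76  76  78  78  79  78  75
55  83  95 117 115  65  29  29  43 100 125 124 115  53  63 108  31  20  21  23  19  17  28  55  75  76  76  76  76  77  76  77  78  77  78
59 111 121 123 118  85  38  28  40 118 123 124 114  50  50  64  25  18  18  18  30  47  74  77  76  77  75  75  75  76  75  75  75  77  77
ang  60  57  54  51  48  45  42  39  36  33  30  27  24  21  18  15  12   9   6   3   0  -3  -6  -9 -12 -15 -18 -21 -24 -27 -30 -33 -36 -39
34  31  31  31  30  31  31  34  41  52  39  28  24  32  52  76  81  80  80  81  80  79  76  70  38  15  17  18  15  28  35  40  38  35  32
40  29  29  31  31  43  62  70  76  79  64  36  21  30  56  81  81  81  81  82  78  50  27  18  18  19  19  28  46  70  77  77  76  68  63
45  30  34  48  88  83  81  82  81  81  74  42  23  34  63  81  82  81  81  76  34  21  15  18  19  25  44  76  77  78  79  79  79  77  75
50  66  32  45  78 118 114 112 103  87  78  53  24  29  68  81  83  80  81  69  25  20  18  17  33  71  77  76  76  77  78  78  78  77  77
55  76  74  55  44  82 110 117 115 112  84  29  22  32  84 114 109 108  74  71  28  17  32  58  76  74  75  76  76  75  77  77  77  77  77
59  76  76  76  72  72  96 117 114 116 101  41  24  40 111 120 114 101  56  52  29  45  75  76  77  77  76  76  76  76  76  77  78  78  78
```

In the arc profile the white line is now near 6.5°, at joint about 102°, just short of the snap at 105°. A few degrees more.

Call:
drive_tool(increments=[[[-1,-0.008,-0.016,0,0.006],[-1,-0.015,-0.032,0,0.012],[-1,-0.021,-0.049,0,0.017],[-1,-0.021,-0.049,0,0.017]]])

```text
time_s: 10.3
tcp_pos: [0.5446, 0.053, 0.058]
eef_rot: [-180.0, -0.0, 175.8]
contact_force: [0.1, -0.5, 0.0]
gripper_width: 0.0007
gripper_force: 0.0
```

```bash
python3 -c "
from h import *
lever('pics/sc10.png'); arc('pics/sc10.png'); report((-6,-8,-10,-12))"
```

```text
no line 2
ang  60  57  54  51  48  45  42  39  36  33  30  27  24  21  18  15  12   9   6   3   0  -3  -6  -9 -12 -15 -18 -21 -24 -27 -30 -33 -36 -39
34  59  73  89  90  46  33  31  30  28  29  29  30  32  35  33  28  29  38  52  63  66  72  77  79  81  80  69  48  35  33  35  34  30  28
40  40  44  66  77  54  37  29  30  34  43  57  67  73  61  29  23  33  67  80  81  80  81  80  81  73  34  28  49  71  76  74  74  63  54
45  20  22  20  41  68  70  55  63  78  78  82  81  80  63  29  25  52  77  81  80  80  78  56  57  67  42  59  77  78  78  78  78  77  75
50  66  28  20  18  19  55  75  78  92  99 109 104  85  49  23  28  64  81  80  81  78  34  25  50  72  41  58  75  78  76  79  79  79  77
55  76  74  53  15  20  29  62  74  94 114 110 108  78  24  18  40  78  82  81  79  29  17  22  49  68  39  66  76  77  78  76  77  78  77
59  77  76  76  71  47  27  39  75  80 111 109 108  66  25  25  55  99  91 105  61  16  17  22  38  35  42  70  74  77  77  77  77  77  78
10.35 [0.54458416 0.05313765 0.0580708 ] 175.8636485046479 [0.93500857 0.26644383 0.29387683]
-6 [-0.006 -0.014  0.001  0.005]
-8 [-0.013 -0.03   0.001  0.011]
-10 [-0.019 -0.046  0.001  0.016]
-12 [-0.025 -0.063  0.001  0.022]
```

The lever snapped: the white line peaks at -11.5° world, which is joint 120°, speed four. Now back off, lift, and travel to the start button.

Call:
drive_tool(increments=[[[-1,0,0.05,0,0],[-1,0,0.12,0,0],[-1,0,0.12,0,0],[-1,0,0.12,-0.3,0],[-1,0,0.12,-0.6,0]]])

```text
time_s: 10.98
tcp_pos: [0.5452, 0.0676, 0.1306]
eef_rot: [-180.0, -0.1, 175.9]
contact_force: [1.7, 0.2, -0.4]
gripper_width: 0.0007
gripper_force: 0.0
```

Call:
drive_tool(increments=[[[-1,0,0,-0.2,0],[-1,0,0,-0.4,0],[-1,0,0,-0.4,0]]])

```text
time_s: 11.35
tcp_pos: [0.5467, 0.0681, 0.1801]
eef_rot: [179.9, 0.2, 175.9]
contact_force: [-0.8, -0.1, -0.5]
gripper_width: 0.0005
gripper_force: 0.0
```

```bash
python3 -c "
from h import *
arc(); s=r.get_state();print(s['time_s'],s['tcp_pos'],s['eef_rot'],s['contact_force']); print(to([.457,-.235,.178],180))"
```

```text
ang  60  57  54  51  48  45  42  39  36  33  30  27  24  21  18  15  12   9   6   3   0  -3  -6  -9 -12 -15 -18 -21 -24 -27 -30 -33 -36 -39
34  25  23  23  24  24  22  21  23  25  27  26  24  23  24  21  24  24  21  21  25  24  29  48  94 115  69  34  19  28  37  63  87 110 124
40  25  23  23  24  22  26  26  24  23  23  25  26  24  24  24  21  19  20  22  21  23  30  53  96 105  43  28  45  73 100 124 129 127 126
45  27  26  24  25  24  26  25  25  25  24  26  25  26  25  23  22  22  25  25  25  26  26  39  80 108  61  61  84 109 130 129 129 126 125
50 110  41  28  26  25  25  25  27  25  27  24  25  25  25  21  24  25  22  21  25  25  28  32  82 119  58  75 107 117 127 128 129 129 127
55 127 124  85  28  21  24  25  27  24  25  25  26  27  29  23  25  20  23  24  22  21  20  32  81 111  47  75 126 127 127 127 128 128 128
59 127 127 127 115  73  33  25  24  21  25  24  23  22  24  23  21  20  20  27  21  22  24  29  55  52  44  91 125 126 126 127 126 128 129
11.4 [0.54585986 0.06789341 0.17876227] [1.79942174e+02 8.13404596e-02 1.75869261e+02] [ 0.11849103 -0.69337514 -0.2424719 ]
[ 0.557 -2.571  0.006 -0.011]
```

The lever rests at about 119.5°. Travelling to the start button.

Call:
drive_tool(increments=[[[-1,0.15,-0.45,0,-0.011],[-1,0.3,-0.9,0,-0.011],[-1,0.3,-0.9,0,-0.011]]])

```text
time_s: 11.78
tcp_pos: [0.4996, -0.04, 0.1772]
eef_rot: [-180.0, -0.1, 179.6]
contact_force: [0.4, 0.5, 0.5]
gripper_width: 0.0003
gripper_force: 0.0
```

Call:
drive_tool(increments=[[[-1,0.1,-0.45,0,0],[-1,0.2,-0.9,0,0],[-1,0.2,-0.9,0,0]]])

```text
time_s: 12.15
tcp_pos: [0.4764, -0.1476, 0.1772]
eef_rot: [-180.0, -0.1, 179.6]
contact_force: [-0.0, 0.8, -0.5]
gripper_width: 0.0004
gripper_force: 0.0
```

```bash
python3 -c "
from h import *
s=r.get_state();print(s['tcp_pos'],s['eef_rot'],s['contact_force']); print(to([.457,-.235,.12],180))"
```

```text
[ 0.47641543 -0.14759807  0.17715256] [-1.79994170e+02 -9.76715691e-02  1.79612596e+02] [-0.04534564  0.81076879 -0.49515672]
[ 0.157 -0.729  0.476 -0.001]
```

Call:
drive_tool(increments=[[[-1,0.08,-0.35,0,0],[-1,0.157,-0.73,0,0],[-1,0.157,-0.73,0.2,0],[-1,0.157,-0.73,0.48,0],[-1,0.157,-0.73,0.48,0]]])

```text
time_s: 12.78
tcp_pos: [0.4568, -0.232, 0.1179]
eef_rot: [179.9, -0.3, 179.8]
contact_force: [0.1, -0.8, 0.3]
gripper_width: 0.0002
gripper_force: 0.0
```

Call:
drive_tool(increments=[[[-1,0,0,0.15,0],[-1,0,0,0.25,0],[-1,0,0,0.25,0]]])

```text
time_s: 13.15
tcp_pos: [0.4583, -0.2326, 0.0903]
eef_rot: [180.0, -0.1, 179.9]
contact_force: [-0.4, 0.5, -0.4]
gripper_width: 0.0004
gripper_force: 0.0
```

Run:
```python
from h import *
t=capture("top")[:,:,::-1].copy(); s=capture("scene")[:,:,::-1].copy()
st=r.get_state(); p=st["tcp_pos"]; y=np.radians(st["eef_rot"][2]); X=np.array([np.cos(y),np.sin(y),0]);Y=np.array([np.sin(y),-np.cos(y),0])
print(p,st["eef_rot"],st["contact_force"])
def crop(im,n,x0,y0,w,h,k):
    a=cv2.convertScaleAbs(cv2.resize(im[y0:y0+h,x0:x0+w],None,fx=k,fy=k,interpolation=cv2.INTER_CUBIC),alpha=1.8)
    def box(P,c): cv2.polylines(a,[((proj(n,P)+.5-[x0,y0])*k-.5).astype(int)],True,c,1)
    c4=((1,1),(1,-1),(-1,-1),(-1,1))
    box([p+sx*.039*X+sy*.0965*Y+[0,0,.039+.033] for sx,sy in c4],(0,0,255))
    box([p+sx*.0095*X+sy*.021*Y+[0,0,-.011+.033] for sx,sy in c4],(255,0,0))
    th=np.linspace(0,6.28,30); box([[.456+.017*np.cos(q),-.235+.017*np.sin(q),.06] for q in th],(0,255,0))
    return a
cv2.imwrite("pics/both11.png",np.hstack([crop(t,"top",360,150,100,150,4),crop(s,"scene",220,80,90,150,4)]))
```

```text
[ 0.45897704 -0.23289224  0.09113177] [-1.79982415e+02  3.29013097e-02  1.79850650e+02] [0.41400328 0.05562301 0.14989265]
```

View pics/both11.png

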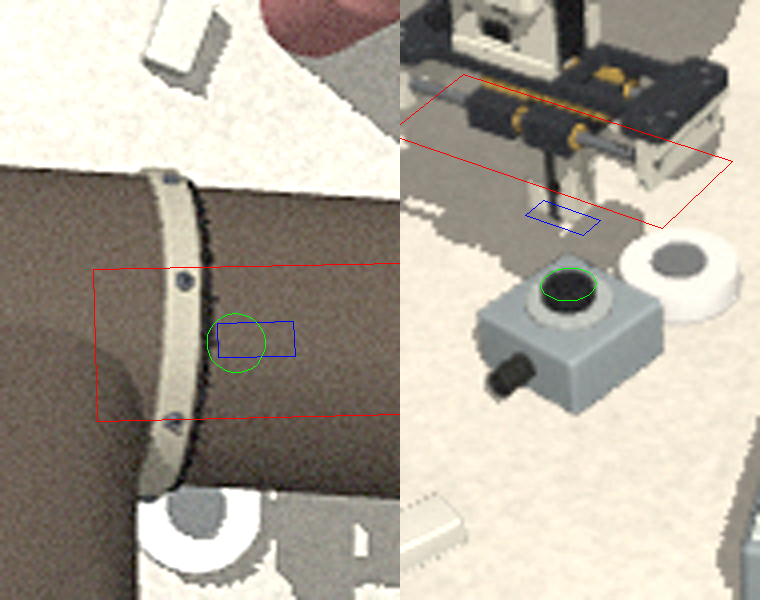

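The scene crop shows the button at (568,287), inside the green circle. The fingertips are straight above it at about (562,225), consistent with the z bias of about 33 mm, so the button top is still about 50 mm below the tips. Descending, then pressing in small steps on force.

Call:
drive_tool(increments=[[[-1,0.016,-0.02,0.1,0],[-1,0.016,-0.02,0.2,0],[-1,0.016,-0.02,0.3,0],[-1,0.016,-0.02,0.3,0]]])

```text
time_s: 13.75
tcp_pos: [0.4555, -0.2353, 0.0531]
eef_rot: [180.0, -0.1, 179.8]
contact_force: [-0.5, -0.6, 0.8]
gripper_width: 0.0007
gripper_force: 0.0
```

Call:
drive_tool(increments=[[[-1,0,0,0.03,0],[-1,0,0,0.06,0],[-1,0,0,0.06,0]]])

```text
time_s: 14.12
tcp_pos: [0.4564, -0.2354, 0.0471]
eef_rot: [180.0, -0.0, 179.8]
contact_force: [-0.9, 0.3, 0.1]
gripper_width: 0.0008
gripper_force: 0.0
```

Call:
drive_tool(increments=[[[-1,0,0,0.025,0],[-1,0,0,0.025,0]]])

```text
time_s: 14.38
tcp_pos: [0.4564, -0.2353, 0.0441]
eef_rot: [180.0, -0.0, 179.8]
contact_force: [-0.5, -0.5, -0.0]
gripper_width: 0.0005
gripper_force: 0.0
```

Call:
drive_tool(increments=[[[-1,0,0,0.03,0],[-1,0,0,0.03,0]]])

```text
time_s: 14.62
tcp_pos: [0.4562, -0.2353, 0.0403]
eef_rot: [180.0, -0.0, 179.8]
contact_force: [1.0, 0.1, 0.1]
gripper_width: 0.0002
gripper_force: 0.0
```

Call:
drive_tool(increments=[[[-1,0,0,0.025,0],[-1,0,0,0.025,0]]])

```text
time_s: 14.88
tcp_pos: [0.4563, -0.2353, 0.0374]
eef_rot: [180.0, -0.0, 179.8]
contact_force: [-0.4, 0.7, 0.2]
gripper_width: 0.0004
gripper_force: 0.0
```

Call:
drive_tool(increments=[[[-1,0,0,0.02,0],[-1,0,0,0.02,0]]])

```text
time_s: 15.12
tcp_pos: [0.4564, -0.2353, 0.0351]
eef_rot: [180.0, -0.0, 179.8]
contact_force: [1.0, 0.3, 0.9]
gripper_width: 0.0003
gripper_force: 0.0
```

Call:
drive_tool(increments=[[[-1,0,0,0.017,0],[-1,0,0,0.017,0]]])

```text
time_s: 15.38
tcp_pos: [0.4566, -0.2354, 0.0333]
eef_rot: [-180.0, 0.0, 179.8]
contact_force: [-0.0, 1.1, 1.2]
gripper_width: 0.0001
gripper_force: 0.9
```

Call:
drive_tool(increments=[[[-1,0,0,0.017,0],[-1,0,0,0.017,0]]])

```text
time_s: 15.62
tcp_pos: [0.4566, -0.2354, 0.0312]
eef_rot: [-180.0, 0.0, 179.8]
contact_force: [-0.4, 0.7, 3.7]
gripper_width: 0.0002
gripper_force: 1.4
```

Call:
drive_tool(increments=[[[-1,0,0,0.012,0],[-1,0,0,0.012,0]]])

```text
time_s: 15.88
tcp_pos: [0.4567, -0.2354, 0.0298]
eef_rot: [-180.0, 0.0, 179.8]
contact_force: [-0.3, 0.6, 3.6]
gripper_width: 0.0004
gripper_force: 1.8
```

Force is rising at about 3.7 N, so the button is moving. I'll press on to the stop (5 N and beyond).

Call:
drive_tool(increments=[[[-1,0,0,0.012,0],[-1,0,0,0.012,0]]])

```text
time_s: 16.12
tcp_pos: [0.4567, -0.2354, 0.0283]
eef_rot: [-180.0, 0.0, 179.8]
contact_force: [-0.7, -0.1, 5.0]
gripper_width: 0.0007
gripper_force: 2.2
```

Call:
drive_tool(increments=[[[-1,0,0,0.012,0],[-1,0,0,0.012,0]]])

```text
time_s: 16.38
tcp_pos: [0.4567, -0.2354, 0.0273]
eef_rot: [-180.0, 0.0, 179.8]
contact_force: [-1.8, 1.8, 9.2]
gripper_width: 0.0003
gripper_force: 4.8
```

At 9.2 N, beyond the 5 N hold force, it is at its stop after about 6 mm of travel. Lifting clear.

Call:
drive_tool(increments=[[[-1,0,0,0,0],[-1,0,0,-0.15,0],[-1,0,0,-0.5,0],[-1,0,0,-1,0],[-1,0,0,-1,0]]])

```text
time_s: 17.0
tcp_pos: [0.4592, -0.236, 0.1512]
eef_rot: [-179.9, 0.4, 179.9]
contact_force: [0.2, 1.1, -1.4]
gripper_width: 0.0009
gripper_force: 0.0
```

```bash
python3 -c "
from h import *
arc(); s=r.get_state();print(s['time_s'],s['tcp_pos'],s['contact_force'])
t=capture('scene').max(2).astype(int); b=cv2.imread('pics/scene0.png').max(2).astype(int)
for v in range(144,164,3): print(v,t[v,250:276:2]//10,b[v,250:276:2]//10)"
```

```text
ang  60  57  54  51  48  45  42  39  36  33  30  27  24  21  18  15  12   9   6   3   0  -3  -6  -9 -12 -15 -18 -21 -24 -27 -30 -33 -36 -39
34  25  26  25  24  24  23  24  26  26  27  24  23  23  23  22  23  23  21  24  24  25  32  49  93 114  69  33  19  27  39  64  85 108 122
40  23  22  26  26  25  27  25  24  25  25  24  23  21  22  25  25  25  23  24  19  24  31  51  94 102  47  32  47  73  98 122 127 125 124
45  24  28  24  23  26  26  23  23  24  22  23  20  24  25  24  20  23  24  27  24  23  26  37  80 107  60  60  82 106 127 127 127 126 125
50 107  40  27  26  25  25  25  26  27  24  25  24  22  24  26  24  22  23  24  22  20  20  32  81 117  58  74 103 115 127 126 127 126 125
55 126 122  84  27  25  24  25  24  24  21  22  24  23  22  25  26  22  22  22  20  23  24  30  78 108  47  73 124 124 124 124 127 128 126
59 124 124 123 115  71  34  23  25  23  23  25  24  24  24  21  22  21  21  22  22  24  25  28  52  51  44  90 124 124 124 125 125 126 127
17.05 [ 0.45746838 -0.23539504  0.14854094] [-0.18539774 -0.29226709 -0.4846971 ]
144 [13 13 13 13 14  9  9  9 13 13 13 13 10] [13 13 13 13 13  9  8  8 13 13 13 13  9]
147 [13 13 10  8  9  6  6  7  9  9 10 13  8] [13 13 10  9  8  6  6  7  9  9 10 13  7]
150 [11  9  9  4  2  2  2  2  2  6 11  9  9] [10  8  9  4  2  2  2  2  1  6 10  9  9]
153 [ 8 10 10  2  2  2  2  2  2  3 10 10  9] [ 8 10 10  2  2  2  2  2  2  4 10 10  9]
156 [ 9 10 10  5  1  2  2  2  2 10 10 10  9] [ 9 10 10  5  2  2  2  2  2  9 10 10  9]
159 [ 9  8 10 10 10 10 10 10 10 11  9  9  9] [ 9  7 10 10 10 10 10 10 10 11  9  9  9]
162 [ 9  9  9  9  9  9 10  9  9  9  9  9 10] [ 9  9  9  9  9  9  9  9  9  9  9  9 10]
```

The selector is still at speed four, the start button looks the same as before it was pressed (up again), and the arm is clear.

```bash
python3 -c "
from plant import job
print(job.close_job())"
```

```text
the job is handed in; nothing more can be done
None
```

Job handed in: the selector rests on speed four (lever measured at about 119.5° against 120°), the start button was then pressed to its stop (9 N) and came back up, and I did not touch the stop button or, as far as I saw, anything else; the hand-in call returned no verdict.

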